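# Peg a carved bust onto the tilted carving stand and clamp it

### The arm

A 6-joint arm with a two-finger parallel gripper is mounted at the origin on the work surface. World frame = base frame: x ahead of the robot, y to its left, z up, the work surface at z = 0. Lengths are in m, angles in degrees, forces in N, time in s.
With the tool pointing down it reaches from about 0.4 to 0.825 m from the base axis. Payload 7 kg.
Tool frame: the origin (TCP) lies midway between the tips of the shut fingers; the grasp point (between the pads) lies 19 mm behind it; z points along the fingers, y is the line along which they close (so a half turn about z gives the same grasp; the last joint's range is limited). The gripper opens to 88 mm and grips with 3 to 60 N. Pads are 19 mm wide; open, the fingers measure 130 mm over their backs; the gripper's body (78 mm by 193 mm) begins 47 mm behind the grasp point.
Start: joints at [-46.92, 20.546, 0.682, 0, -70.136, -16.507], TCP at [0.302, -0.604, 0.227] pointing down, gripper open.
Joint ranges: [-176.03, 176.03], [-82.01, 121.73], [-58.28, 71.71], [-173.87, 95.51], [-174.79, -0.11], [-173.66, 173.66]. Speed limits (degrees/s): [136.94, 136.94, 172.46, 180, 180, 180].

### API

Orientations are given as [roll, pitch, yaw] about the fixed x, y, z axes, in that order (R = Rz(yaw) Ry(pitch) Rx(roll)).
In Python, from plant import get_state, optics, order gives the robot as it stands. The module is installed in compiled form; this text tells all that it offers.
- The arm moves only by the tool send_rows, never from a script. Its argument "moves" is a list of rows, each an object with "slide": the shift along the tool's x, y, z as a fraction of full scale, a list of three; "turn": the turn about the tool's z as a fraction of full scale; "gripper": the opening, from 0 (shut) to 1 (fully open). A call has exactly 5 rows; each row is the pose to reach, as a shift and turn from the pose commanded when the call began, along the tool's axes at that moment; what a row does not reach only later rows make up. Full scale, the value 1, is 150 mm for a shift and 90 degrees for a turn. A row lasts 1/12 s, in which the tool goes at most 41.7 mm and 7.16 degrees, less where a joint would pass 70% of its speed; a pose out of reach is approached as far as the arm can. A call with a number of a shift or a turn outside -1 to 1 is refused whole. A call with a gripper value outside its range is refused whole. The fingers move at their own pace and stop on an object; "newtons" is the grip in N (left out, the last holds). Time passes only in rows, so rows that repeat a pose let the fingers close, or fill a call up. It gives the time, the measured TCP pose, the force, the opening and the grip force at its end, in the units of the state.
- get_state(): the state, without advancing time (a new reading comes with each control period).
- optics.capture(name): name is "scene" or "top" or "wrist"; returns a dict with "img" (400x640x3 uint8, red, green, blue), "intrinsics" (3x3 intrinsics, pixels), "origin" and "attitude" of the camera in the world. Camera axes: x right, y down, z forward; pixel columns grow to the right and rows downward; lengths in m; the calibration is good to about 2 mm. A picture is of the moment at which its call begins. There is no depth.
- order.close_job(): hands the job in; it is judged then, once.
Trained networks look in the newest picture that a camera, given by its name, has taken for a name from the list of things; names that differ only in an ending like _2 or _b are one class to them, and where a whole thing is asked for, a point or a joint stands for the part that bears it (a point fixed in the world has none). Each returns a list of dicts, best first, with "p" (0 to 1); they miss things now and then, are a little off and sometimes report something else, mostly with a low value. They report only what shows in the picture. A call takes as long as a camera call. They do not tell look-alikes from the thing itself.
- optics.look_for(camera, name): "location" ([x, y, z] in m, in world coordinates, good to about 4 mm: the middle of the surface that is visible of it).
The state is a dict: "time_s": time; "joints": joint angles; "qd": joint speeds; "joint_torque": joint torques, N m; "tcp_pos": TCP position; "eef_rot": TCP orientation; "contact_force": force on the tool from outside, world axes, zero at the start; "moment": the same for the moment, N m; "gripper_width": finger opening in m; "gripper_force": force on a finger pad.
Only numpy, scipy, OpenCV 4.12 (cv2) and the standard library are available. Lean on these libraries where they do the work, as an engineer would, in place of code of your own. Each camera call takes 0.05 s, during which the arm holds its last target. There are 200 camera calls.

### The job

Lift the bust (the carving on the oblong foot) out of the crate and seat it on the tilted carving stand, with the two dowels fully up the holes under its foot so that the foot lies flat on the sloping board; it may face either way. Then slide the stand's wooden jaw in as far as it goes, so that its lip laps over the end of the foot (if the jaw is in the way at first, slide it back before seating the bust). Leave the elephant, the bird, the turned box and the chisel block standing where they are.

Things in the scene. Friction and masses are not known exactly. Their poses are not given: they have to be found in the camera images.
- carving: The dark-wood bust to be seated, loose, upright in the crate, 0.35 kg. Origin: centre of underside; z up. Foot: oblong block 50 (x) by 90 (y) by 22 high, with two holes 14 in diameter, 22 deep, in its underside at y = -28 and +28. On it a flat-sided torso 28 (x) by 54 (y), z = 22 to 85, then a round head to z = 111. Half a turn about z makes no difference.
- faceplate: Sloping board of the fixed stand, 130 (x) by 250 (y, -95 to +155) by 18. Origin: on its upper face midway between the dowels, 90 mm above the table. z: outward normal, leaning 32 degrees from vertical towards the robot's side; y: level, along the line of dowels; x: up the slope. Two dowels, 12 in diameter, 20 long, stand along z at y = -28 and +28. The stand's foot is 170 by 210.
- jaw (a joint): Slide of the stand's wooden jaw along the faceplate's -y, m: 0 = back, 0.040 = fully in (end stop). Starts anywhere between; stays where left; 3 N moves it. Its lip, 50 wide (x), z = 27 to 37 above the board, has its tip at y = 72 mm minus the joint value. A seated foot ends at y = 45, so seating needs the joint below 0.024; fully in, the lip laps 13 mm over the foot.
- jaw_knob (a point): Centre of the top of the jaw's upright round knob (18 in diameter, z = 37 to 80 mm above the board, at faceplate x = 0, y = 104 mm minus the joint value): grip or push it to slide the jaw.
- crate: Low plywood crate, fixed, 150 (x) by 350 (y) outside, 48 high, walls and floor 8 thick (corner posts 50 high). Origin: centre of its underside; z up. It holds the bust, the elephant and the bird about 105 mm apart in a row along y, in any order. The crate and the stand may change sides.
- elephant: Bystander, loose: small dark-wood elephant standing in the crate, 36 (x) by 80 (y) by 67 high. Origin: under its body, between the feet; trunk towards +y.
- bird: Bystander, loose: dark-wood bird on a slim stem with a round foot of 56 mm diameter, standing in the crate, 114 high. Origin: centre of its underside.
- turned_box: Bystander, loose: round turned dark-wood box with a lid, 78 mm diameter, 54 high, standing on the table on the far side. Origin: centre of its underside.
- chisel_block: Bystander, loose: pale wood block 75 (x) by 60 (y) by 70 high in which three chisels stand, their handles reaching 191 high; it stands on the table between the crate and the stand. Origin: centre of its underside.
There are look-alikes about, which are no part of the job. What is shaped like the carving but pink or red is not meant.

How it is judged (in metres and radians):
At the end, for the whole second after the job is handed in: Centre of the bust's underside within 4 mm of the faceplate's origin along each of its axes, its z within 0.07 rad of the board's normal, its y within 0.1 rad of the line of dowels (either way round), at rest (under 0.02 m/s); the jaw's joint above 0.034 (x of carving in the frame of faceplate between -0.004 and 0.004 m and y of carving in the frame of faceplate between -0.004 and 0.004 m and z of carving in the frame of faceplate between -0.004 and 0.004 m and angle between the z axis of carving and the z axis of faceplate, either way round below 0.07 rad and angle between the y axis of carving and the y axis of faceplate, either way round below 0.1 rad and value of joint jaw above 0.034 m and linear speed of carving below 0.02 m/s); the robot touches nothing.
It fails at once if the elephant is moved by more than 30 mm or tipped by more than 0.4 rad (distance of elephant from where it was at the start of the episode above 0.03 m or angle between elephant's own z axis and vertical above 0.4 rad).
It fails at once if the bird is moved by more than 30 mm or tipped by more than 0.4 rad (distance of bird from where it was at the start of the episode above 0.03 m or angle between bird's own z axis and vertical above 0.4 rad).
It fails at once if the turned box is moved by more than 30 mm or tipped by more than 0.4 rad (distance of turned_box from where it was at the start of the episode above 0.03 m or angle between turned_box's own z axis and vertical above 0.4 rad).
It fails at once if the chisel block is moved by more than 30 mm or tipped by more than 0.4 rad (distance of chisel_block from where it was at the start of the episode above 0.03 m or angle between chisel_block's own z axis and vertical above 0.4 rad).
It also fails if it takes over 67 s, if anything falls off the work surface, if the arm or the gripper's body presses on something with over 40 N, if the wrist force passes 120 N, or if a joint passes its speed limit or range.

## Working session

There is one attempt and no reset: what is moved stays moved. The work goes in short steps, Python scripts to look and compute and a tool call to move; the robot and the scene stay as the last step left them, time stands still between calls to the robot, and variables do not carry over. Pictures are saved under pics/ and viewed, at most 10 in all, crops included, and the job is handed in when it is done.

Besides the shell and the picture viewer there is one more tool, called after "Call:" as name(argument=value, ...), one argument or row to a line, values as JSON. send_rows: Moves the arm, as the interface text tells. Shift numbers are shares of 150 mm and turn numbers shares of 90 degrees, none past 1 either way. Its arguments: {"type":"object","properties":{"moves":{"type":"array"},"newtons":{"type":"number"}},"required":["moves"]}

```bash
mkdir -p pics; cat > h.py <<'E'
import numpy as np, cv2
from plant import get_state, optics, order
def cap(n,f=None):
    c=optics.capture(n)
    if f: cv2.imwrite('pics/'+f,c['img'][:,:,::-1])
    return c
E
python3 - <<'E'
from h import *
s=get_state();print(s)
for n in ['scene','top']:
    c=cap(n,n+'1.png');print(n,c['intrinsics'],c['origin'],c['attitude'])
    for o in ['carving','faceplate','jaw','jaw_knob','crate','elephant','bird','turned_box','chisel_block']:
        print(o,[(np.round(d['location'],3).tolist(),round(d['p'],2)) for d in optics.look_for(n,o)])
a=cv2.imread('pics/scene1.png');b=cv2.imread('pics/top1.png')
E
```

```text
{'time_s': 0.0, 'joints': array([-4.69190346e+01,  2.05884050e+01,  6.34117811e-01, -1.95474880e-02,
       -7.01367053e+01, -1.65065324e+01]), 'qd': array([ 0.04141868, -0.02493085,  0.04935691,  0.09188619,  0.0099094 ,
       -0.04195221]), 'joint_torque': array([ 7.45779507e-04, -5.82715845e+01,  2.93058068e+01,  6.99703261e+00,
        6.98031407e-03, -1.52005596e-04]), 'tcp_pos': array([ 0.30171562, -0.6032646 ,  0.22566131]), 'eef_rot': array([ 1.79907536e+02, -8.23679258e-03, -1.53432217e+02]), 'contact_force': array([-0.35898625,  0.07902367, -0.12020797]), 'moment': array([0.01618149, 0.02682015, 0.08300253]), 'gripper_force': 0.0, 'gripper_width': 0.08773984447404853}
scene [[411.20165968   0.         319.39580322]
 [  0.         411.20165968 196.5689207 ]
 [  0.           0.           1.        ]] [ 1.38390902 -0.49530997  0.83479482] [-128.61244568    0.61802487   56.7969501 ]
carving [([0.515, 0.159, 0.057], 0.87), ([0.708, 0.215, 0.03], 0.75), ([0.415, -0.016, 0.026], 0.62)]
faceplate [([0.603, -0.233, 0.114], 0.6)]
jaw [([0.57, -0.21, 0.128], 0.87)]
jaw_knob [([0.574,
[... 408 characters left out ...]
 397.50007427 197.14605995]
 [  0.           0.           1.        ]] [0.5068518  0.01109236 1.07910757] [-174.77358999   -1.05549026  -88.57161479]
carving [([0.69, 0.212, 0.019], 0.89), ([0.499, 0.162, 0.031], 0.56), ([0.407, -0.01, 0.019], 0.56), ([0.494, 0.376, 0.069], 0.56)]
faceplate [([0.57, -0.244, 0.099], 0.95), ([0.501, 0.263, 0.022], 0.64)]
jaw [([0.559, -0.203, 0.125], 0.66)]
jaw_knob [([0.557, -0.202, 0.125], 0.75)]
crate [([0.499, 0.294, 0.008], 0.64), ([0.56, -0.204, 0.126], 0.31)]
elephant [([0.492, 0.377, 0.066], 0.87)]
bird [([0.502, 0.264, 0.017], 0.69)]
turned_box [([0.761, 0.046, 0.052], 0.83), ([0.573, -0.008, 0.069], 0.36)]
chisel_block [([0.576, -0.004, 0.07], 0.96)]
```

View pics/scene1.png

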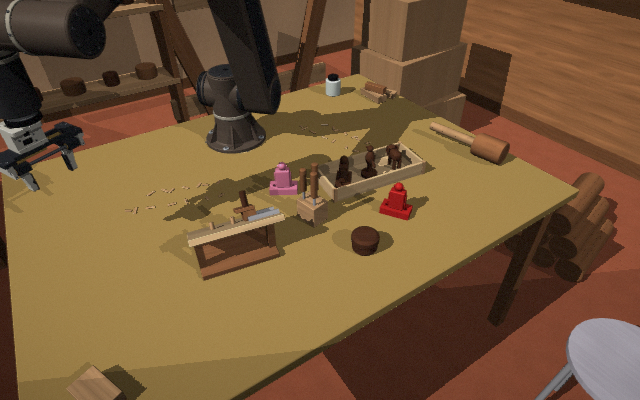

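View pics/top1.png

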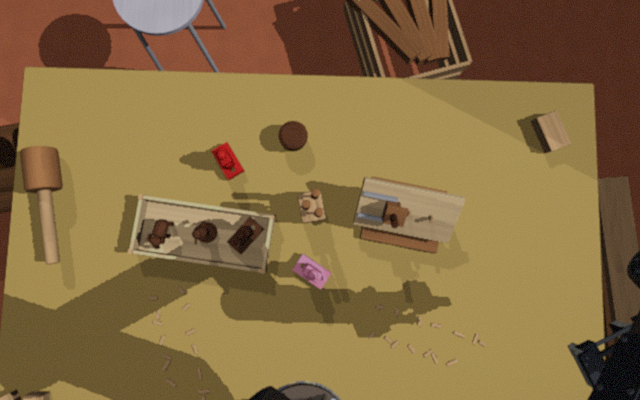

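The scene picture shows the crate row as bust, bird, elephant with the bust nearest the chisel block. In the top picture the bust is at about (246,236), the stand's knob at (397,214) and the visible dowel at (424,218). The pink bust at (311,271) and the red one at (228,161) are look-alikes.

```bash
python3 - <<'E'
from h import *
from scipy.spatial.transform import Rotation as R
c=cap('wrist');s=get_state()
T=R.from_euler('xyz',s['eef_rot'],degrees=True)
C=R.from_euler('xyz',c['attitude'],degrees=True)
print(c['intrinsics'],T.inv().apply(c['origin']-s['tcp_pos']),(T.inv()*C).as_matrix().round(3))
t=cv2.imread('pics/top1.png');b=cv2.imread('pics/scene1.png')
f=lambda i,x,y:cv2.resize(i[y:y+75,x:x+100],(400,300),interpolation=2)
g=lambda i,x,y:cv2.resize(i[y:y+94,x:x+125],(400,300),interpolation=2)
cv2.imwrite('pics/m1.png',np.vstack([np.hstack([g(t,350,165),g(b,175,185)]),np.hstack([f(t,200,200),f(b,315,140)])]))
E
```

```text
[[342.35778607   0.         320.79956778]
 [  0.         342.35778607 198.72930177]
 [  0.           0.           1.        ]] [ 0.07431849 -0.0008978  -0.15834567] [[ 0.001 -0.962 -0.274]
 [ 1.     0.001  0.001]
 [-0.001 -0.274  0.962]]
```

View pics/m1.png

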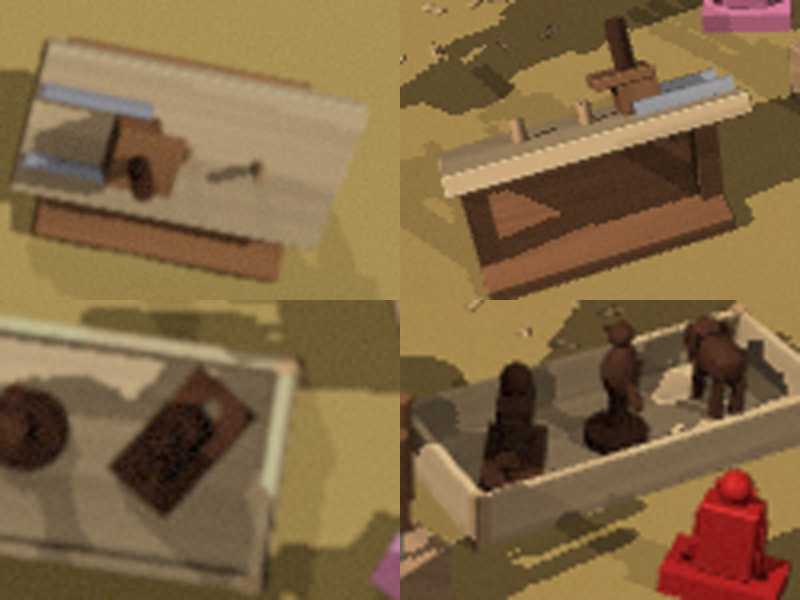

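```bash
cat >> h.py <<'E'
from scipy.spatial.transform import Rotation as Ro
from scipy.optimize import least_squares
import json
def proj(c,P):
    C=Ro.from_euler('xyz',c['attitude'],degrees=True)
    q=C.inv().apply(np.atleast_2d(P)-c['origin'])
    return q[:,:2]/q[:,2:]*c['intrinsics'][0,0]+np.array(c['intrinsics'])[:2,2]
def ray(c,uv,z):
    C=Ro.from_euler('xyz',c['attitude'],degrees=True);K=np.array(c['intrinsics'])
    d=C.apply(np.linalg.inv(K)@[*uv,1]);return c['origin']+d*(z-c['origin'][2])/d[2]
t=np.radians(32)
B=np.array([[np.cos(t),0,-np.sin(t)],[0,1,0],[np.sin(t),0,np.cos(t)]])
def fp(p,P,z=.09): # p=x,y,yaw(rad)
    return Ro.from_euler('z',p[2]).apply(np.atleast_2d(P)@B.T)+[p[0],p[1],z]
E
python3 - <<'E'
from h import *
T=cap('top');S=cap('scene')
PT=np.array([[65,155,0],[65,-95,0],[-65,-95,0],[-65,155,0],[0,-28,20]])/1e3
UT=np.array([[364,177.5],[465,197.8],[448.4,242.5],[353.8,224.4],[430.6,217.5]])
PS=np.array([[65,-95,0],[65,155,0],[0,-28,20],[0,28,20]])/1e3
US=np.array([[187.5,241.2],[283.8,214.7],[211,223.1],[231.9,217.2]])
f=lambda p:np.r_[(proj(T,fp(p,PT,p[3]))-UT).ravel(),(proj(S,fp(p,PS,p[3]))-US).ravel()]
r=least_squares(f,[.57,-.24,-.15,.09],loss='soft_l1');p=r.x;print(p,np.degrees(p[2]),f(p).round(1))
for j in np.arange(0,41,10)/1e3:
    q=fp(p,[[0,.104-j,.08],[0,.072-j,.037]]); print(j,proj(T,q).round(1).tolist(),proj(S,q).round(1).tolist())
k=np.array([ray(T,u,.03) for u in [[250,217],[227.5,241.2],[241.2,253.7],[263.8,227.5]]])
print('bust',k.mean(0),np.degrees(np.arctan2(*(k[0]-k[1])[[1,0]])),np.degrees(np.arctan2(*(k[3]-k[2])[[1,0]])),np.degrees(np.arctan2(*(k[0]-k[3])[[1,0]])))
E
```

```text
[ 0.56495798 -0.27627375 -0.16706518  0.08991304] -9.572129788745311 [ 0.1  0.4  0.  -0.2 -0.8 -0.7 -1.4 -1.2  0.7  1.6  0.   0.6  0.1 -0.6
 -0.5 -0.1 -0.6  0. ]
0.0 [[380.3, 220.9], [392.0, 214.7]] [[253.2, 188.4], [245.7, 206.7]]
0.01 [[384.5, 221.7], [396.1, 215.4]] [[249.6, 189.3], [242.1, 207.7]]
0.02 [[388.8, 222.6], [400.1, 216.2]] [[246.1, 190.2], [238.5, 208.7]]
0.03 [[393.0, 223.4], [404.2, 217.0]] [[242.4, 191.2], [234.8, 209.7]]
0.04 [[397.2, 224.2], [408.2, 217.8]] [[238.8, 192.1], [231.2, 210.7]]
bust [0.49970255 0.16220819 0.03      ] -40.972189998342316 -39.01405574887657 54.41825212917005
```

```bash
cat >> h.py <<'E'
def yang(s=None):
    s=s or get_state(); return (s['eef_rot'][2]-90)%360
def go(tgt,ang,frm=None,fa=None):
    """print tool-axis fractions from current (or frm) to target tcp, tool-y angle ang"""
    s=get_state(); a=frm if frm is not None else s['tcp_pos']; fa=yang(s) if fa is None else fa
    ya=np.radians(fa); y=np.array([np.cos(ya),np.sin(ya),0]); z=np.array([0,0,-1.]); x=np.cross(y,z)
    d=np.array(tgt)-a; tu=-((ang-fa+180)%360-180)
    print('slide',(np.array([d@x,d@y,d@z])/.15).round(3).tolist(),'turn',round(tu/90,3),'to',np.round(tgt,4).tolist())
PS=np.array([.56496,-.27627,-.16706]); SA=90+np.degrees(PS[2])
def sg(P,p=None,z=.09): return fp(PS if p is None else p,P,z)[0]-[0,0,.019] # tcp for grasp point in faceplate coords
E
python3 - <<'E'
from h import *
k=sg([0,.074,.066]);a=k+[0,0,.11]
print('knob tcp',k); go(a,SA); 
E
```

```text
knob tcp [ 0.54277727 -0.19748451  0.12697117]
slide [-2.647, 1.704, -0.069] turn 0.402 to [0.5428, -0.1975, 0.237]
```

Call:
send_rows(
  moves=[
    {"slide":[-0.15,0.1,-0.01],"turn":0,"gripper":1},
    {"slide":[-0.36,0.22,-0.03],"turn":0,"gripper":1},
    {"slide":[-0.56,0.36,-0.04],"turn":0,"gripper":1},
    {"slide":[-0.76,0.49,-0.05],"turn":0,"gripper":0.6},
    {"slide":[-0.96,0.62,-0.07],"turn":0,"gripper":0.6},
  ],
)

```text
time_s: 1.57
tcp_pos: [0.3895, -0.4546, 0.237]
eef_rot: [180.0, -0.0, -153.5]
contact_force: [1.7, -0.5, 0.5]
gripper_width: 0.0792
gripper_force: 0.0
```

Call:
send_rows(
  moves=[
    {"slide":[-0.2,0.13,0],"turn":0.08,"gripper":0.6},
    {"slide":[-0.4,0.26,0],"turn":0.16,"gripper":0.6},
    {"slide":[-0.6,0.39,0],"turn":0.24,"gripper":0.6},
    {"slide":[-0.8,0.52,0],"turn":0.32,"gripper":0.6},
    {"slide":[-0.98,0.64,0],"turn":0.4,"gripper":0.6},
  ],
)

```text
time_s: 1.98
tcp_pos: [0.4781, -0.3034, 0.2374]
eef_rot: [-180.0, 0.0, 171.8]
contact_force: [0.3, -0.0, -0.6]
gripper_width: 0.0532
gripper_force: 0.0
```

```bash
python3 - <<'E'
from h import *
s=get_state();print(s['time_s'],s['tcp_pos'],s['eef_rot'],s['joints'])
c=cap('wrist','w1.png')
for o in ['jaw_knob','faceplate','jaw']: print(o,[(np.round(d['location'],3).tolist(),round(d['p'],2)) for d in optics.look_for('wrist',o)])
q=fp(PS,[[0,.074,.08],[0,.042,.037],[0,-.028,.02],[0,.028,.02],[.065,-.095,0],[-.065,-.095,0],[.065,.155,0]])
print(proj(c,q).round(0).tolist())
go(sg([0,.074,.066]),SA)
E
```

```text
1.9833 [ 0.47806301 -0.30338987  0.23740082] [-1.79996566e+02  3.90277802e-02  1.71827948e+02] [-1.25993904e+01  9.91320608e+00 -1.23950334e+01  4.44356349e-04
 -6.76525841e+01 -8.55728319e+01]
jaw_knob [([0.535, -0.217, 0.111], 0.67), ([0.54, -0.29, 0.079], 0.61)]
faceplate []
jaw [([0.529, -0.223, 0.112], 0.55)]
[[472.0, 259.0], [414.0, 263.0], [334.0, 263.0], [394.0, 265.0], [260.0, 335.0], [269.0, 200.0], [528.0, 340.0]]
slide [-0.335, 0.763, 0.735] turn 0.022 to [0.5428, -0.1975, 0.127]
```

View pics/w1.png

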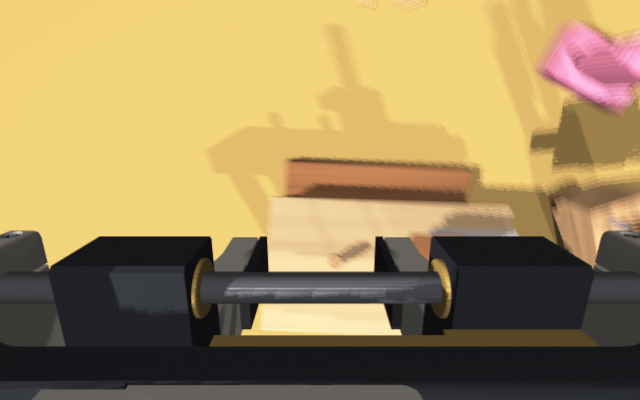

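The -y dowel tip shows at (334,262) and the near board corner at (270,197), within 3 px of my stand model, so I trust the model. Next I go to the knob.

Call:
send_rows(
  moves=[
    {"slide":[-0.1,0.23,0],"turn":0.02,"gripper":0.6},
    {"slide":[-0.21,0.48,0],"turn":0.02,"gripper":0.6},
    {"slide":[-0.3,0.68,0],"turn":0.02,"gripper":0.6},
    {"slide":[-0.335,0.763,0.15],"turn":0.02,"gripper":0.6},
    {"slide":[-0.335,0.763,0.35],"turn":0.02,"gripper":0.6},
  ],
)

```text
time_s: 2.6
tcp_pos: [0.5458, -0.1977, 0.1865]
eef_rot: [180.0, 0.4, 170.6]
contact_force: [0.0, -0.6, -0.3]
gripper_width: 0.0524
gripper_force: 0.0
```

```bash
python3 - <<'E'
from h import *
s=get_state();print(s['time_s'],s['tcp_pos'],s['eef_rot'][2])
c=cap('wrist','w2.png')
q=fp(PS,[[0,.074,.08],[0,.042,.037],[0,-.028,.02],[0,.028,.02],[-.065,-.095,0],[-.065,.155,0]])
print(proj(c,q).round(0).tolist())
go(sg([0,.074,.066]),SA)
E
```

```text
2.6 [ 0.5458201  -0.19773539  0.18651639] 170.5626516945115
[[322.0, 215.0], [275.0, 229.0], [184.0, 233.0], [260.0, 233.0], [123.0, 161.0], [416.0, 162.0]]
slide [-0.013, 0.002, 0.343] turn 0.0 to [0.5428, -0.1975, 0.127]
```

View pics/w2.png

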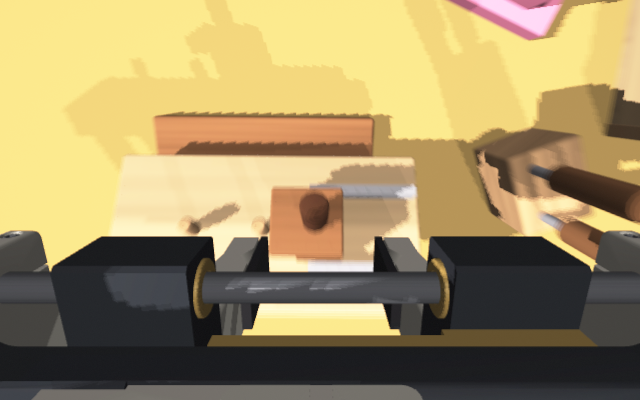

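The knob is centred at about (315,210) between the fingers (267 and 375), and the dowel tips are at (188,228) and (262,228). I descend, grip and slide the jaw back.

Call:
send_rows(
  moves=[
    {"slide":[0,0,0.15],"turn":0,"gripper":0.6},
    {"slide":[0,0,0.34],"turn":0,"gripper":0.6},
    {"slide":[0,0,0.34],"turn":0,"gripper":0.1},
    {"slide":[0,0,0.34],"turn":0,"gripper":0.1},
    {"slide":[0,0,0.34],"turn":0,"gripper":0.1},
  ],
  newtons=15,
)

```text
time_s: 3.07
tcp_pos: [0.5432, -0.1997, 0.1352]
eef_rot: [-180.0, 0.1, 170.3]
contact_force: [-0.1, -0.1, 0.2]
gripper_width: 0.0382
gripper_force: 0.0
```

Call:
send_rows(
  moves=[
    {"slide":[0,0,0],"turn":0,"gripper":0.1},
    {"slide":[0,0,0],"turn":0,"gripper":0.1},
    {"slide":[0,0.06,0],"turn":0,"gripper":0.1},
    {"slide":[0,0.12,0],"turn":0,"gripper":0.1},
    {"slide":[0,0.16,0],"turn":0,"gripper":0.1},
  ],
)

```text
time_s: 3.48
tcp_pos: [0.5477, -0.1747, 0.1352]
eef_rot: [-180.0, 0.1, 170.4]
contact_force: [-1.0, -2.8, 6.9]
gripper_width: 0.0179
gripper_force: 15.0
```

Call:
send_rows(
  moves=[
    {"slide":[0,0.02,0],"turn":0,"gripper":0.1},
    {"slide":[0,0.04,0],"turn":0,"gripper":0.1},
    {"slide":[0,0.05,0],"turn":0,"gripper":0.1},
    {"slide":[0,0.05,0],"turn":0,"gripper":0.1},
    {"slide":[0,0.05,0],"turn":0,"gripper":0.1},
  ],
)

```text
time_s: 3.9
tcp_pos: [0.5488, -0.1684, 0.1352]
eef_rot: [-179.9, 0.1, 170.4]
contact_force: [-0.5, -8.0, 6.0]
gripper_width: 0.018
gripper_force: 15.0
```

```bash
python3 - <<'E'
from h import *
s=get_state();print(s['tcp_pos'],s['contact_force'],s['eef_rot'])
B2=Ro.from_euler('z',PS[2]).as_matrix()@B
print((s['tcp_pos']+[0,0,.019]-[PS[0],PS[1],.09])@B2)
E
```

```text
[ 0.54884236 -0.16835623  0.13517769] [-0.47233784 -7.9577408   5.95301673] [-1.79886881e+02  1.27530657e-01  1.70426142e+02]
[0.0053131  0.10373128 0.07235695]
```

Call:
send_rows(
  moves=[
    {"slide":[0,0,0],"turn":0,"gripper":0.5},
    {"slide":[0,0,0],"turn":0,"gripper":0.5},
    {"slide":[0,0,-0.25],"turn":0,"gripper":0.5},
    {"slide":[0,0,-0.5],"turn":0,"gripper":0.85},
    {"slide":[0,0,-0.75],"turn":0,"gripper":0.85},
  ],
)

```text
time_s: 4.32
tcp_pos: [0.5474, -0.1667, 0.2469]
eef_rot: [180.0, -0.1, 170.4]
contact_force: [2.2, 0.4, -0.2]
gripper_width: 0.0451
gripper_force: 0.0
```

```bash
python3 - <<'E'
from h import *
s=get_state();print(s['tcp_pos'])
go([.531,.201,.25],141)
E
```

```text
[ 0.5473815  -0.1666563   0.24690573]
slide [0.517, 2.398, -0.021] turn -0.674 to [0.531, 0.201, 0.25]
```

Call:
send_rows(
  moves=[
    {"slide":[0.04,0.18,-0.1],"turn":-0.06,"gripper":0.85},
    {"slide":[0.08,0.38,-0.1],"turn":-0.13,"gripper":0.85},
    {"slide":[0.13,0.58,-0.1],"turn":-0.2,"gripper":0.85},
    {"slide":[0.17,0.78,-0.1],"turn":-0.27,"gripper":0.85},
    {"slide":[0.21,0.98,-0.1],"turn":-0.34,"gripper":0.85},
  ],
)

```text
time_s: 4.73
tcp_pos: [0.5409, -0.0152, 0.2612]
eef_rot: [179.9, 0.0, -158.7]
contact_force: [0.1, -0.3, 0.2]
gripper_width: 0.0732
gripper_force: 0.0
```

```bash
python3 - <<'E'
from h import *
s=get_state();print(s['tcp_pos'],yang(s))
go([.531,.201,.25],141)
E
```

```text
[ 0.54090848 -0.01520861  0.26117056] 111.26948005068914
slide [-0.461, 1.367, 0.074] turn -0.33 to [0.531, 0.201, 0.25]
```

Call:
send_rows(
  moves=[
    {"slide":[-0.07,0.2,0],"turn":-0.06,"gripper":0.85},
    {"slide":[-0.14,0.4,0],"turn":-0.13,"gripper":0.85},
    {"slide":[-0.2,0.6,0],"turn":-0.2,"gripper":0.85},
    {"slide":[-0.27,0.8,0],"turn":-0.27,"gripper":0.85},
    {"slide":[-0.33,0.98,0.07],"turn":-0.33,"gripper":0.85},
  ],
)

```text
time_s: 5.15
tcp_pos: [0.5354, 0.1406, 0.2523]
eef_rot: [-180.0, 0.2, -129.0]
contact_force: [1.0, 1.3, 0.6]
gripper_width: 0.0746
gripper_force: 0.0
```

```bash
python3 - <<'E'
from h import *
s=get_state();print(s['tcp_pos'],yang(s),s['qd'].round(1))
c=cap('wrist','w3.png');s=get_state()
print([(np.round(d['location'],3).tolist(),round(d['p'],2)) for d in optics.look_for('wrist','carving')])
def corners(p,z): # foot corners
    R=Ro.from_euler('z',p[2]-90,degrees=True)
    return R.apply(np.array([[.025,.045,0],[-.025,.045,0],[-.025,-.045,0],[.025,-.045,0]])+[0,0,z])+[p[0],p[1],0]
print(proj(c,corners([.4997,.1622,141],.03)).round(0).tolist(), proj(c,[[.4997,.1622,.119]]))
go([.4997,.1622,.25],141)
E
```

```text
[0.53542927 0.14058133 0.25229117] 141.04715120617612 [32.1 11.2 -5.8 -0.4 16.7 31.2]
[([0.428, 0.022, 0.023], 0.92), ([0.687, 0.212, 0.079], 0.83), ([0.5, 0.161, 0.038], 0.59)]
[[397.0, 186.0], [400.0, 142.0], [318.0, 142.0], [318.0, 186.0]] [[368.70863042 182.69691644]]
slide [0.036, 0.264, -0.008] turn 0.001 to [0.4997, 0.1622, 0.25]
```

View pics/w3.png

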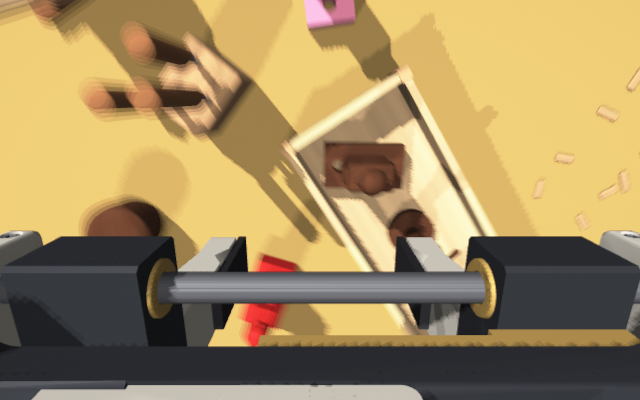

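Taken while still moving. The foot's corners at (325,143), (405,144), (405,187) and (327,190) agree with the estimate, and the 141° heading is right; the head at (372,180) confirms the height. Next I centre above it and look again at rest.

Call:
send_rows(
  moves=[
    {"slide":[0.02,0.13,0.1],"turn":0,"gripper":0.85},
    {"slide":[0.03,0.26,0.3],"turn":0,"gripper":0.85},
    {"slide":[0.03,0.26,0.45],"turn":0,"gripper":0.85},
    {"slide":[0.03,0.26,0.45],"turn":0,"gripper":0.85},
    {"slide":[0.03,0.26,0.45],"turn":0,"gripper":0.85},
  ],
)

```text
time_s: 5.67
tcp_pos: [0.5017, 0.1587, 0.1828]
eef_rot: [180.0, -0.1, -129.3]
contact_force: [-0.3, 0.5, 0.8]
gripper_width: 0.0747
gripper_force: 0.0
```

```bash
python3 - <<'E'
from h import *
s=get_state();print(s['tcp_pos'],yang(s),s['qd'].round(1))
c=cap('wrist','w4.png');s=get_state()
print([(np.round(d['location'],3).tolist(),round(d['p'],2)) for d in optics.look_for('wrist','carving')])
def corners(p,z,a=.025,b=.045):
    R=Ro.from_euler('z',p[2]-90,degrees=True)
    return R.apply(np.array([[a,b,0],[-a,b,0],[-a,-b,0],[a,-b,0]])+[0,0,z])+[p[0],p[1],0]
print(proj(c,corners([.4997,.1622,141],.03)).round(0).tolist(), proj(c,[[.4997,.1622,.119]]),proj(c,corners([.4997,.1622,141],.093,.014,.027)).round(0).tolist())
go([.4997,.1622,.059],141)
E
```

```text
[0.50170756 0.15874065 0.18282661] 140.6737196063294 [-0.7 -1.1  3.1  0.9 -0.7  0.1]
[([0.494, 0.162, 0.047], 0.78), ([0.432, 0.025, 0.024], 0.56), ([0.676, 0.217, 0.022], 0.55)]
[[372.0, 211.0], [374.0, 159.0], [276.0, 160.0], [278.0, 212.0]] [[326.86342685 216.7131421 ]] [[361.0, 223.0], [362.0, 188.0], [290.0, 188.0], [291.0, 223.0]]
slide [-0.0, 0.031, 0.837] turn -0.004 to [0.4997, 0.1622, 0.059]
```

View pics/w4.png

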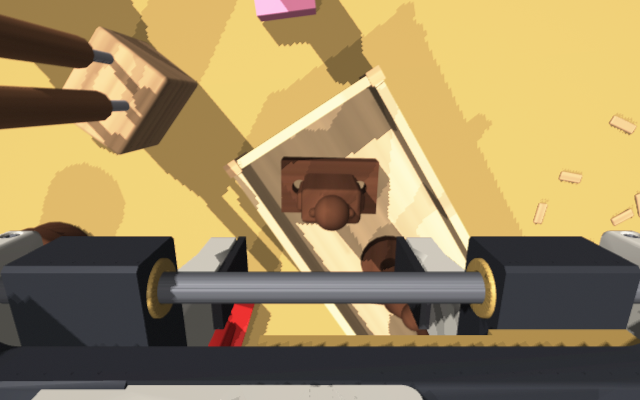

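Foot corners are at (282,157), (379,158), (377,212) and (283,215), so the bust lies about 4 mm further along tool +y than estimated. The bird is 80 mm off in tool -x and clear of the fingers. Descending to grip.

Call:
send_rows(
  moves=[
    {"slide":[0,0.056,0.2],"turn":0,"gripper":0.85},
    {"slide":[0,0.056,0.42],"turn":0,"gripper":0.85},
    {"slide":[0,0.056,0.62],"turn":0,"gripper":0.85},
    {"slide":[0,0.056,0.78],"turn":0,"gripper":0.85},
    {"slide":[0,0.056,0.835],"turn":0,"gripper":0.85},
  ],
)

```text
time_s: 6.18
tcp_pos: [0.4953, 0.1635, 0.056]
eef_rot: [180.0, -0.1, -129.4]
contact_force: [0.4, 0.2, 0.5]
gripper_width: 0.0744
gripper_force: 0.0
```

Call:
send_rows(
  moves=[
    {"slide":[0,0,0],"turn":0,"gripper":0.5},
    {"slide":[0,0,0],"turn":0,"gripper":0.5},
    {"slide":[0,0,0],"turn":0,"gripper":0.5},
    {"slide":[0,0,0],"turn":0,"gripper":0.5},
    {"slide":[0,0,0],"turn":0,"gripper":0.5},
  ],
  newtons=30,
)

```text
time_s: 6.6
tcp_pos: [0.4966, 0.1648, 0.0593]
eef_rot: [-180.0, 0.1, -129.3]
contact_force: [-1.0, 0.2, -0.1]
gripper_width: 0.047
gripper_force: 0.0
```

Call:
send_rows(
  moves=[
    {"slide":[0,0,0],"turn":0,"gripper":0.2},
    {"slide":[0,0,0],"turn":0,"gripper":0.2},
    {"slide":[0,0,0],"turn":0,"gripper":0.2},
    {"slide":[0,0,0],"turn":0,"gripper":0.2},
    {"slide":[0,0,0],"turn":0,"gripper":0.2},
  ],
)

```text
time_s: 7.02
tcp_pos: [0.4965, 0.1648, 0.0592]
eef_rot: [-180.0, 0.1, -129.3]
contact_force: [-1.8, 0.7, 7.4]
gripper_width: 0.0459
gripper_force: 29.9
```

```bash
python3 - <<'E'
from h import *
cap('wrist','w5.png')
E
```

```text
(no output)
```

View pics/w5.png

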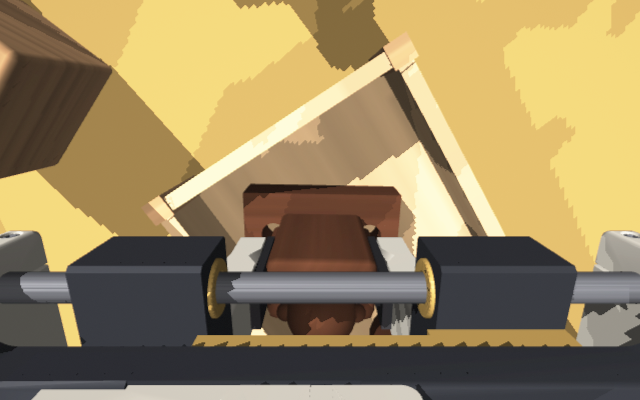

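The pads hold the torso symmetrically at 46 mm width (it tapers), with the foot spanning columns 245 to 400. Lifting.

Call:
send_rows(
  moves=[
    {"slide":[0,0,0],"turn":0,"gripper":0.2},
    {"slide":[0,0,-0.1],"turn":0,"gripper":0.2},
    {"slide":[0,0,-0.35],"turn":0,"gripper":0.2},
    {"slide":[0,0,-0.62],"turn":0,"gripper":0.2},
    {"slide":[0,0,-0.88],"turn":0,"gripper":0.2},
  ],
  newtons=40,
)

```text
time_s: 7.48
tcp_pos: [0.4947, 0.1636, 0.1909]
eef_rot: [180.0, -0.1, -129.4]
contact_force: [1.6, 1.0, -4.7]
gripper_width: 0.0458
gripper_force: 39.8
```

Call:
send_rows(
  moves=[
    {"slide":[0,0,-0.2],"turn":0,"gripper":0.2},
    {"slide":[0,0,-0.4],"turn":0,"gripper":0.2},
    {"slide":[0,0,-0.55],"turn":0,"gripper":0.2},
    {"slide":[0,0,-0.55],"turn":0,"gripper":0.2},
    {"slide":[0,0,-0.55],"turn":0,"gripper":0.2},
  ],
)

```text
time_s: 7.9
tcp_pos: [0.4955, 0.1644, 0.273]
eef_rot: [180.0, 0.1, -129.4]
contact_force: [-2.6, 0.9, -5.2]
gripper_width: 0.0457
gripper_force: 39.8
```

```bash
python3 - <<'E'
from h import *
s=get_state();print(s['tcp_pos'],s['gripper_width'],s['contact_force'])
cap('wrist','w6.png')
# pivot h above foot bottom = .070 ; corner fixed at faceplate x=.062
h=.070;x0=.06
# upright: corner = pivot + horiz .025, down h (world, rotated)
def tcp_for(th,corner,h=h): # th tilt deg so far; returns tcp
    c=fp(PS,[corner])[0]
    a=np.radians(th); R=Ro.from_euler('z',PS[2])
    piv=c-R.apply(np.array([.025*np.cos(a)+h*np.sin(a),0,.025*np.sin(a)-h*np.cos(a)]))
    return piv-[0,0,.019]
for th in [0,8,16,24,32]: print(th,tcp_for(th,[x0,0,0]).round(4), tcp_for(th,[x0,0,0])-tcp_for(0,[x0,0,0]))
go(tcp_for(0,[x0,0,0])+[0,0,.15],SA)
print(SA)
E
```

```text
[0.49552365 0.16442561 0.27299019] 0.045664789780565956 [-2.55389218  0.86678485 -5.21017972]
0 [ 0.5905 -0.2806  0.1728] [0. 0. 0.]
8 [ 0.5811 -0.279   0.1686] [-0.00936658  0.0015795  -0.00416056]
16 [ 0.5724 -0.2775  0.1632] [-0.01807102  0.00304735 -0.00960262]
24 [ 0.5645 -0.2762  0.1566] [-0.02594391  0.00437497 -0.01622023]
32 [ 0.5577 -0.275   0.1489] [-0.03283201  0.00553652 -0.02388461]
slide [1.887, -2.373, -0.342] turn 0.669 to [0.5905, -0.2806, 0.3228]
80.42816707454446
```

View pics/w6.png

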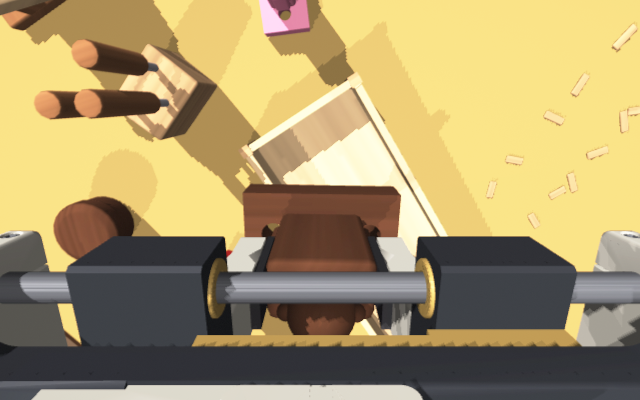

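The bust hangs upright in the grip, foot centred (columns 245 to 399), with the crate behind. Carrying it to the stand.

Call:
send_rows(
  moves=[
    {"slide":[0.08,-0.1,-0.08],"turn":0.06,"gripper":0.2},
    {"slide":[0.2,-0.25,-0.16],"turn":0.13,"gripper":0.2},
    {"slide":[0.33,-0.42,-0.2],"turn":0.2,"gripper":0.2},
    {"slide":[0.46,-0.59,-0.2],"turn":0.27,"gripper":0.2},
    {"slide":[0.6,-0.76,-0.2],"turn":0.34,"gripper":0.2},
  ],
)

```text
time_s: 8.37
tcp_pos: [0.5262, 0.0212, 0.3005]
eef_rot: [180.0, -0.2, -160.2]
contact_force: [-0.2, 0.0, -4.2]
gripper_width: 0.0459
gripper_force: 39.8
```

```bash
cat >> h.py <<'E'
def tcp_for(th,corner,h=.07):
    c=fp(PS,[corner])[0]; a=np.radians(th); R=Ro.from_euler('z',PS[2])
    return c-R.apply(np.array([.025*np.cos(a)+h*np.sin(a),0,.025*np.sin(a)-h*np.cos(a)]))-[0,0,.019]
E
python3 - <<'E'
from h import *
s=get_state();print(s['tcp_pos'],yang(s))
go(tcp_for(0,[.06,0,0])+[0,0,.10],SA)
E
```

```text
[0.52615786 0.02122317 0.30051643] 109.77585066030176
slide [0.277, -2.038, 0.185] turn 0.326 to [0.5905, -0.2806, 0.2728]
```

Call:
send_rows(
  moves=[
    {"slide":[0.03,-0.2,0],"turn":0.06,"gripper":0.2},
    {"slide":[0.06,-0.4,0],"turn":0.13,"gripper":0.2},
    {"slide":[0.09,-0.6,0],"turn":0.2,"gripper":0.2},
    {"slide":[0.11,-0.8,0],"turn":0.26,"gripper":0.2},
    {"slide":[0.14,-1.0,0],"turn":0.326,"gripper":0.2},
  ],
)

```text
time_s: 8.78
tcp_pos: [0.5577, -0.1271, 0.2997]
eef_rot: [-180.0, -0.2, 170.4]
contact_force: [0.7, 0.5, -3.8]
gripper_width: 0.0462
gripper_force: 39.8
```

```bash
python3 - <<'E'
from h import *
s=get_state();print(s['tcp_pos'],yang(s))
go(tcp_for(0,[.06,0,0])+[0,0,.05],SA)
E
```

```text
[ 0.55767715 -0.12705035  0.29971806] 80.43660929204927
slide [-0.386, -0.973, 0.513] turn 0.0 to [0.5905, -0.2806, 0.2228]
```

Call:
send_rows(
  moves=[
    {"slide":[-0.09,-0.22,0],"turn":0,"gripper":0.2},
    {"slide":[-0.18,-0.46,0],"turn":0,"gripper":0.2},
    {"slide":[-0.27,-0.7,0.1],"turn":0,"gripper":0.2},
    {"slide":[-0.34,-0.9,0.3],"turn":0,"gripper":0.2},
    {"slide":[-0.34,-0.9,0.48],"turn":0,"gripper":0.2},
  ],
)

```text
time_s: 9.2
tcp_pos: [0.5867, -0.2718, 0.2268]
eef_rot: [-180.0, -0.1, 170.5]
contact_force: [0.9, 0.5, -6.2]
gripper_width: 0.0456
gripper_force: 39.8
```

Call:
send_rows(
  moves=[
    {"slide":[0,0,0],"turn":0,"gripper":0.2},
    {"slide":[0,0,0],"turn":0,"gripper":0.2},
    {"slide":[0,0,0],"turn":0,"gripper":0.2},
    {"slide":[0,0,0],"turn":0,"gripper":0.2},
    {"slide":[0,0,0],"turn":0,"gripper":0.2},
  ],
)

```text
time_s: 9.62
tcp_pos: [0.588, -0.2665, 0.2325]
eef_rot: [-180.0, 0.2, 170.8]
contact_force: [0.0, 0.7, -3.7]
gripper_width: 0.0461
gripper_force: 39.8
```

```bash
python3 - <<'E'
from h import *
s=get_state();print(s['tcp_pos'],yang(s),s['contact_force'])
go(tcp_for(0,[.06,0,0])+[0,0,.008],SA)
for th in range(8,33,8): go(tcp_for(th,[.06,0,0]),SA,tcp_for(0,[.06,0,0]),SA)
for f in [0,.004,.022,.035]: go(tcp_for(32,[.025,0,f]),SA,tcp_for(32,[.06,0,0]),SA)
E
```

```text
[ 0.58804913 -0.26649635  0.23248214] 80.7968788096388 [ 0.03326586  0.65574036 -3.70028266]
slide [-0.031, -0.09, 0.345] turn 0.004 to [0.5905, -0.2806, 0.1808]
slide [0.063, -0.0, 0.028] turn -0.0 to [0.5811, -0.279, 0.1686]
slide [0.122, -0.0, 0.064] turn -0.0 to [0.5724, -0.2775, 0.1632]
slide [0.175, -0.0, 0.108] turn -0.0 to [0.5645, -0.2762, 0.1566]
slide [0.222, -0.0, 0.159] turn -0.0 to [0.5577, -0.275, 0.1489]
slide [0.198, -0.0, 0.124] turn -0.0 to [0.5284, -0.2701, 0.1304]
slide [0.212, -0.0, 0.101] turn -0.0 to [0.5263, -0.2697, 0.1338]
slide [0.276, -0.0, -0.001] turn -0.0 to [0.5169, -0.2682, 0.149]
slide [0.322, 0.0, -0.074] turn -0.0 to [0.5101, -0.267, 0.16]
```

Call:
send_rows(
  moves=[
    {"slide":[-0.03,-0.09,0.1],"turn":0,"gripper":0.2},
    {"slide":[-0.03,-0.09,0.2],"turn":0,"gripper":0.2},
    {"slide":[-0.03,-0.09,0.3],"turn":0,"gripper":0.2},
    {"slide":[-0.03,-0.09,0.34],"turn":0,"gripper":0.2},
    {"slide":[-0.03,-0.09,0.34],"turn":0,"gripper":0.2},
  ],
)

```text
time_s: 10.03
tcp_pos: [0.5889, -0.2805, 0.1788]
eef_rot: [180.0, -0.1, 170.7]
contact_force: [0.0, 0.1, -4.9]
gripper_width: 0.0459
gripper_force: 39.8
```

Call:
send_rows(
  moves=[
    {"slide":[0,0,0],"turn":0,"gripper":0.2},
    {"slide":[0,0,0.02],"turn":0,"gripper":0.2},
    {"slide":[0,0,0.04],"turn":0,"gripper":0.2},
    {"slide":[0,0,0.06],"turn":0,"gripper":0.2},
    {"slide":[0,0,0.06],"turn":0,"gripper":0.2},
  ],
  newtons=18,
)

```text
time_s: 10.45
tcp_pos: [0.5904, -0.2817, 0.1744]
eef_rot: [-179.9, 0.2, 170.8]
contact_force: [-5.4, 4.6, 13.8]
gripper_width: 0.0457
gripper_force: 18.0
```

```bash
python3 - <<'E'
from h import *
s=get_state();print(s['tcp_pos'],yang(s),s['contact_force'])
go(tcp_for(0,[.06,0,0]),SA)
E
```

```text
[ 0.59035272 -0.28169193  0.17439182] 80.76677252505272 [-5.39444893  4.63784382 13.82464364]
slide [0.0, 0.007, 0.011] turn 0.004 to [0.5905, -0.2806, 0.1728]
```

Call:
send_rows(
  moves=[
    {"slide":[0.03,0,0.012],"turn":0,"gripper":0.2},
    {"slide":[0.063,0,0.028],"turn":0,"gripper":0.2},
    {"slide":[0.093,0,0.045],"turn":0,"gripper":0.2},
    {"slide":[0.122,0,0.064],"turn":0,"gripper":0.2},
    {"slide":[0.149,0,0.086],"turn":0,"gripper":0.2},
  ],
)

```text
time_s: 10.87
tcp_pos: [0.5689, -0.2782, 0.1605]
eef_rot: [-179.9, 0.3, 170.8]
contact_force: [-1.6, 1.9, 5.7]
gripper_width: 0.0461
gripper_force: 18.0
```

```bash
python3 - <<'E'
from h import *
s=get_state();print(s['tcp_pos'],s['contact_force'],s['moment'])
go(tcp_for(32,[.06,0,0]),SA)
E
```

```text
[ 0.568888   -0.27820135  0.16052512] [-1.62831666  1.87203579  5.74722944] [ 0.39945475  0.33344265 -0.1308602 ]
slide [0.077, 0.009, 0.077] turn 0.004 to [0.5577, -0.275, 0.1489]
```

Call:
send_rows(
  moves=[
    {"slide":[0.026,0,0.022],"turn":0,"gripper":0.2},
    {"slide":[0.05,0,0.046],"turn":0,"gripper":0.2},
    {"slide":[0.072,0,0.074],"turn":0,"gripper":0.2},
    {"slide":[0.066,0,0.084],"turn":0,"gripper":0.2},
    {"slide":[0.066,0,0.084],"turn":0,"gripper":0.2},
  ],
)

```text
time_s: 11.28
tcp_pos: [0.5583, -0.2763, 0.1481]
eef_rot: [-179.9, 0.2, 170.8]
contact_force: [-6.8, 5.8, 17.9]
gripper_width: 0.046
gripper_force: 18.0
```

```bash
python3 - <<'E'
from h import *
s=get_state();print(s['tcp_pos'],s['contact_force'],s['moment'])
go(tcp_for(32,[.06,0,0]),SA)
S=cap('scene');W=cap('wrist')
i=S['img'][165:259,160:300,::-1];i=cv2.resize(i,(800,537),interpolation=2)
cv2.imwrite('pics/s7.png',i)
cv2.imwrite('pics/w7.png',W['img'][:,:,::-1])
E
```

```text
[ 0.55827772 -0.2763367   0.14809294] [-6.84293777  5.75448929 17.9283536 ] [ 1.6938657   2.15166351 -0.14806413]
slide [0.006, 0.008, -0.005] turn 0.004 to [0.5577, -0.275, 0.1489]
```

View pics/s7.png

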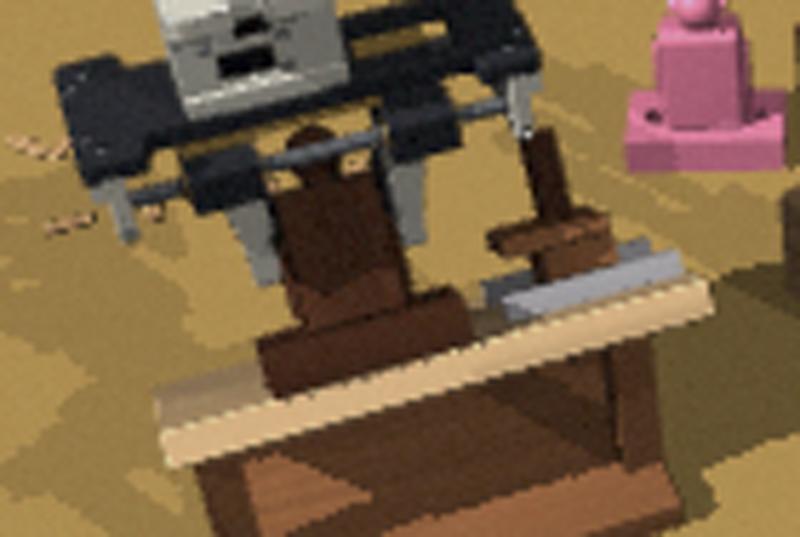

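The scene crop shows the foot lying flat on the board just above the dowels, its lower far edge at about (270,395) to (475,345), nearly at the board's upper edge. The jaw is back. That was the last of the 10 pictures, so I work numerically from here.

```bash
python3 - <<'E'
from h import *
S=cap('scene');W=cap('wrist');T=cap('top')
p=PS
P=np.array([[60,-45,0],[60,45,0],[65,-45,0],[65,45,0]])/1e3
print('scene crop',((proj(S,fp(p,P))-[160,165])*800/140).round(0).tolist())
P=np.array([[0,-28,20],[0,28,20],[-6,-28,0],[-6,28,0],[10,-45,0],[10,45,0],[10,-45,22],[10,45,22],[-65,-95,0],[-65,72,0]])/1e3
print('wrist',proj(W,fp(p,P)).round(0).tolist())
g=cv2.imread('pics/w7.png')
print('shape cols/rows lum')
gg=cv2.cvtColor(g,6)
for r in range(150,236,3): print(r,' '.join('%3d'%v for v in gg[r,200:440:6]))
E
```

```text
scene crop [[273.0, 404.0], [474.0, 346.0], [274.0, 405.0], [476.0, 347.0]]
wrist [[279.0, 218.0], [369.0, 219.0], [282.0, 216.0], [365.0, 217.0], [256.0, 240.0], [391.0, 240.0], [249.0, 234.0], [399.0, 235.0], [193.0, 136.0], [423.0, 138.0]]
shape cols/rows lum
150 232 231 231 231 231 231 231 231 231 230 230 230 231 230 231 230 230 230 230 229 229 228 228 228 232 232 232 232 228 227 227 230 227 230 227 226 226 226 226 225
153 230 229 229 229 229 229 229 229 229 229 229 229 229 229 229 229 229 228 229 228 228 228 228 228 232 232 232 230 227 227 227 227 227 227 227 227 226 226 226 226
156 228 228 228 227 227 227 227 227 227 227 227 226 226 226 226 226 226 226 226 226 226 226 226 226 227 230 230 230 226 226 226 226 225 226 226 225 225 225 225 225
159 227 226 227 227 227 227 227 227 227 227 227 227 226 226 226 226 226 225 225 225 225 224 224 224 224 228 228 228 224 224 224 224 224 224 224 224 223 223 223 223
162 226 226 226 226 226 226 226 226 226 226 226 226 226 226 226 226 226 226 226 226 226 226 226 226 226 229 230 229 226 226 226 226 226 226 226 226 226 225 226 175
165 226 226 226 2
[... 3218 characters left out ...]
 172 181 182 182 174 174 174 174 174 173 174
225 243 243 243 240 240 240 240 240 240 240 240 240 240 145 217 170 171 170 171 172 171 171 172 172 172 172 172  71  66 172 172 181 182 175 173 173 172 172 172 173
228 243 243 243 240 240 240 240 240 240 240 240 240 240 240 171 170 171 170 170 170 171 171 171 171 170 170 170 167 170 170 170 179 180 180 170 171 170 171 171 172
231 242 242 242 239 239 239 239 239 239 239 240 239 240 179 170 170 170 170 171 171 171 171 171 170 170 171 171 170 170 172 171 180 180 180 170 170 171 170 170 172
234 242 243 243 240 240 240 240 240 240 240 240 240 204 170 170 171 171 170 170 152  94 114 171 171 170 170 171 170 171 171 171 178 180 181 181 172 172 172 172 172
```

```bash
python3 - <<'E'
from h import *
W=cap('wrist')
P=np.array([[-6,-28,20],[6,-28,20],[-6,-28,0],[0,-34,20],[0,-22,20],[0,22,20],[0,34,20],[10,-45,0],[10,45,0],[10,-45,22],[10,45,22],[21,-27,22],[21,27,22]])/1e3
print('wrist',[(a,b) for a,b in zip((P*1e3).astype(int).tolist(),proj(W,fp(PS,P)).round(1).tolist())])
gg=cv2.cvtColor(W['img'],7)
for c in (250,262,279,300,320,340,368,385,395): print(c,' '.join('%d'%v for v in gg[198:275:1,c]))
for r in (238,242,246,250): print(r,' '.join('%d'%v for v in gg[r,230:260]),'|',' '.join('%d'%v for v in gg[r,385:415]))
E
```

```text
wrist [([-6, -28, 20], [279.0, 208.9]), ([6, -28, 20], [278.2, 228.0]), ([-6, -28, 0], [282.4, 216.2]), ([0, -34, 20], [268.8, 218.3]), ([0, -22, 20], [288.3, 218.4]), ([0, 22, 20], [359.7, 219.0]), ([0, 34, 20], [379.2, 219.1]), ([10, -45, 0], [255.9, 239.5]), ([10, 45, 0], [391.3, 240.5]), ([10, -45, 22], [249.3, 233.7]), ([10, 45, 22], [398.7, 234.7]), ([21, -27, 22], [278.4, 252.2]), ([21, 27, 22], [369.4, 252.9])]
250 224 225 224 224 224 222 222 222 221 223 226 228 232 234 236 237 238 239 240 240 241 241 241 241 241 240 240 240 240 240 240 240 240 239 239 239 240 240 240 164 113 115 115 115 114 115 115 115 115 115 114 114 115 115 115 114 113 114 115 116 115 114 115 114 115 114 115 115 115 115 115 115 114 86 56 50 54
262 224 224 225 224 224 224 222 222 222 224 227 228 231 234 235 237 238 238 239 240 241 241 241 241 241 240 240 240 240 240 240 240 239 239 239 239 240 240 240 163 113 115 115 115 115 109 96 87 82 69 52 43 38 31 25 25 25 25 24 25 25 25 24 24 25 25 25 25 25 25 24 26 24 29 44 49 52
279 225 224 225 225 199 120 182 211 215 214 216 218 220 220 221 220 220 219 204 166 142 
[... 2155 characters left out ...]
7 137 115 115 116 115 115 115 115 114 115 115 115 114 115 114 115 115 115 115 115 114 115 | 115 115 115 115 115 114 115 114 115 115 115 115 114 115 114 115 115 114 114 147 177 184 184 184 182 176 175 175 174 175
246 238 238 238 238 230 176 122 115 115 114 115 115 115 115 115 114 115 115 114 115 115 115 115 115 115 115 115 115 115 115 | 115 115 115 114 115 115 114 115 115 115 115 115 115 115 115 115 114 115 114 115 115 121 166 180 180 181 174 171 170 171
250 240 240 223 159 118 115 115 115 115 115 115 115 115 114 115 115 114 115 115 115 115 115 115 115 115 115 108 95 86 79 | 101 112 115 115 115 115 115 115 114 115 115 114 115 115 115 115 115 114 115 115 114 115 114 118 146 174 180 180 174 171
```

Call:
send_rows(
  moves=[
    {"slide":[0,0,0],"turn":0,"gripper":0.2},
    {"slide":[0,0,0],"turn":0,"gripper":0.2},
    {"slide":[0,0,0],"turn":0,"gripper":0.2},
    {"slide":[0.006,0.009,-0.01],"turn":0.004,"gripper":0.2},
    {"slide":[0.006,0.009,-0.01],"turn":0.004,"gripper":0.2},
  ],
  newtons=50,
)

```text
time_s: 12.0
tcp_pos: [0.5569, -0.2743, 0.1471]
eef_rot: [180.0, 0.1, 170.3]
contact_force: [-3.2, 3.8, 7.2]
gripper_width: 0.0456
gripper_force: 50.0
```

Call:
send_rows(
  moves=[
    {"slide":[0.004,0,0.0025],"turn":0,"gripper":0.2},
    {"slide":[0.008,0,0.005],"turn":0,"gripper":0.2},
    {"slide":[0.011,0,0.007],"turn":0,"gripper":0.2},
    {"slide":[0.011,0,0.007],"turn":0,"gripper":0.2},
    {"slide":[0.011,0,0.007],"turn":0,"gripper":0.2},
  ],
)

```text
time_s: 12.42
tcp_pos: [0.5566, -0.2743, 0.147]
eef_rot: [-180.0, 0.2, 170.4]
contact_force: [-1.8, 4.5, 10.5]
gripper_width: 0.0457
gripper_force: 50.0
```

Call:
send_rows(
  moves=[
    {"slide":[0.004,0,0.0025],"turn":0,"gripper":0.2},
    {"slide":[0.008,0,0.005],"turn":0,"gripper":0.2},
    {"slide":[0.011,0,0.007],"turn":0,"gripper":0.2},
    {"slide":[0.011,0,0.007],"turn":0,"gripper":0.2},
    {"slide":[0.011,0,0.007],"turn":0,"gripper":0.2},
  ],
)

```text
time_s: 12.83
tcp_pos: [0.5562, -0.2744, 0.1467]
eef_rot: [-180.0, 0.3, 170.4]
contact_force: [-0.6, 4.2, 13.2]
gripper_width: 0.0457
gripper_force: 50.0
```

Call:
send_rows(
  moves=[
    {"slide":[0.009,0,-0.013],"turn":0,"gripper":0.2},
    {"slide":[0.009,0,-0.013],"turn":0,"gripper":0.2},
    {"slide":[0.009,0,-0.013],"turn":0,"gripper":0.2},
    {"slide":[0.009,0,-0.013],"turn":0,"gripper":0.2},
    {"slide":[0.009,0,-0.013],"turn":0,"gripper":0.2},
  ],
)

```text
time_s: 13.25
tcp_pos: [0.5517, -0.2737, 0.1452]
eef_rot: [180.0, -0.1, 170.3]
contact_force: [0.2, 0.1, -4.4]
gripper_width: 0.0461
gripper_force: 50.0
```

Call:
send_rows(
  moves=[
    {"slide":[0.006,0,0.004],"turn":0,"gripper":0.2},
    {"slide":[0.011,0,0.007],"turn":0,"gripper":0.2},
    {"slide":[0.016,0,0.01],"turn":0,"gripper":0.2},
    {"slide":[0.016,0,0.01],"turn":0,"gripper":0.2},
    {"slide":[0.016,0,0.01],"turn":0,"gripper":0.2},
  ],
)

```text
time_s: 13.67
tcp_pos: [0.5498, -0.2734, 0.1446]
eef_rot: [180.0, -0.0, 170.3]
contact_force: [0.1, -0.2, -4.7]
gripper_width: 0.0458
gripper_force: 50.0
```

Call:
send_rows(
  moves=[
    {"slide":[0.006,0,0.004],"turn":0,"gripper":0.2},
    {"slide":[0.011,0,0.007],"turn":0,"gripper":0.2},
    {"slide":[0.016,0,0.01],"turn":0,"gripper":0.2},
    {"slide":[0.016,0,0.01],"turn":0,"gripper":0.2},
    {"slide":[0.016,0,0.01],"turn":0,"gripper":0.2},
  ],
)

```text
time_s: 14.08
tcp_pos: [0.548, -0.2731, 0.1435]
eef_rot: [-180.0, 0.1, 170.4]
contact_force: [2.0, 0.1, -4.1]
gripper_width: 0.0458
gripper_force: 50.0
```

```bash
cat >> h.py <<'E'
def loc(s=None):
    s=s or get_state(); B2=Ro.from_euler('z',PS[2]).as_matrix()@B
    print('fp grasp mm',((s['tcp_pos']+[0,0,.019]-[PS[0],PS[1],.09])@B2*1e3).round(1),'F fp',(s['contact_force']@B2).round(1),'yaw err',round(yang(s)-SA,2),'t',s['time_s'])
E
python3 - <<'E'
from h import *
loc()
gg=cv2.cvtColor(cap('wrist')['img'],7)
for c in (270,276,279,282,288,300,340,364,368,372): print(c,' '.join('%d'%v for v in gg[195:250:1,c]))
E
```

```text
fp grasp mm [23.8  0.3 70.6] F fp [-0.5  0.4 -4.5] yaw err -0.07 t 14.0833
270 230 229 229 229 229 228 228 228 228 227 227 226 225 224 223 222 222 222 222 223 224 225 225 225 225 224 223 156 141 204 215 213 211 210 212 214 215 216 216 215 166 86 33 25 23 24 23 34 40 42 44 47 49 51 50
276 230 229 229 229 229 229 228 228 228 227 227 226 225 225 224 222 222 222 222 223 224 225 225 225 225 225 198 112 171 210 216 215 215 217 220 220 221 221 220 171 147 129 101 85 62 39 40 43 47 49 50 53 55 57 57
279 230 229 229 229 229 228 228 228 228 227 227 226 225 224 224 222 222 222 222 223 224 225 225 225 225 225 224 186 102 83 149 211 221 221 220 220 219 217 163 111 92 83 76 74 69 43 40 41 45 48 50 52 54 55 56
282 229 229 229 229 229 229 228 228 228 227 227 226 226 224 224 222 222 222 222 223 225 224 225 226 225 225 224 223 222 167 118 78 66 69 73 75 74 71 68 66 64 62 62 70 68 44 41 43 46 47 49 52 55 55 56
288 229 229 229 229 229 228 228 228 228 227 227 226 225 224 224 222 222 222 222 223 224 225 224 226 225 174 149 148 147 146 148 150 154 158 160 164 166 168 168 169 170 171 172 156 95 44 39 43 45 
[... 372 characters left out ...]
59 162 166 168 169 168 170 172 172 150 79 32 33 35 36 36 38 40 40 41 42
364 229 229 228 228 227 227 227 227 226 225 225 224 224 224 223 223 222 222 171 148 149 150 151 151 150 151 150 94 103 133 139 140 140 142 143 144 144 142 143 144 146 147 124 94 59 36 37 42 44 46 48 49 51 51 51
368 233 233 232 232 232 231 229 229 226 225 225 224 224 224 223 223 222 171 148 148 149 150 151 152 151 150 150 131 92 132 143 143 142 143 145 147 149 148 148 148 148 101 49 29 25 20 35 41 42 44 46 48 49 50 51
372 233 233 232 232 231 230 230 229 229 229 228 228 228 228 227 225 195 202 207 208 167 151 150 152 151 152 150 150 148 143 119 93 103 123 130 143 140 130 122 108 89 52 29 23 25 24 23 31 35 39 42 44 45 45 46
```

Call:
send_rows(
  moves=[
    {"slide":[0.005,0,0.003],"turn":0,"gripper":0.2},
    {"slide":[0.005,0,0.003],"turn":0,"gripper":0.2},
    {"slide":[0.005,0,0.003],"turn":0,"gripper":0.2},
    {"slide":[0.005,0,0.003],"turn":0,"gripper":0.2},
    {"slide":[0.005,0,0.003],"turn":0,"gripper":0.2},
  ],
)

```text
time_s: 14.55
tcp_pos: [0.5478, -0.2731, 0.1434]
eef_rot: [-180.0, 0.1, 170.4]
contact_force: [5.2, -0.3, 0.2]
gripper_width: 0.046
gripper_force: 50.0
```

```bash
python3 -c "
from h import *
loc()"
```

```text
fp grasp mm [23.5  0.3 70.6] F fp [ 4.5  0.6 -2.5] yaw err -0.06 t 14.55
```

Call:
send_rows(
  moves=[
    {"slide":[0.005,0,0.003],"turn":0,"gripper":0.2},
    {"slide":[0.005,0,0.003],"turn":0,"gripper":0.2},
    {"slide":[0.005,0,0.003],"turn":0,"gripper":0.2},
    {"slide":[0.005,0,0.003],"turn":0,"gripper":0.2},
    {"slide":[0.005,0,0.003],"turn":0,"gripper":0.2},
  ],
)

```text
time_s: 14.97
tcp_pos: [0.5477, -0.2731, 0.1434]
eef_rot: [-180.0, 0.2, 170.4]
contact_force: [5.6, -0.6, 1.6]
gripper_width: 0.0459
gripper_force: 50.0
```

```bash
python3 -c "
from h import *
loc()"
```

```text
fp grasp mm [23.5  0.3 70.7] F fp [ 5.6  0.3 -1.6] yaw err -0.06 t 14.9667
```

Call:
send_rows(
  moves=[
    {"slide":[0.005,0,0.003],"turn":0,"gripper":0.2},
    {"slide":[0.01,0,0.006],"turn":0,"gripper":0.2},
    {"slide":[0.01,0,0.006],"turn":0,"gripper":0.2},
    {"slide":[0.01,0,0.006],"turn":0,"gripper":0.2},
    {"slide":[0.01,0,0.006],"turn":0,"gripper":0.2},
  ],
)

```text
time_s: 15.38
tcp_pos: [0.5475, -0.273, 0.1433]
eef_rot: [-180.0, 0.4, 170.4]
contact_force: [7.5, 0.3, 3.5]
gripper_width: 0.0452
gripper_force: 50.0
```

```bash
python3 -c "
from h import *
loc()"
```

```text
fp grasp mm [23.2  0.3 70.7] F fp [ 8.1  1.6 -1. ] yaw err -0.04 t 15.3833
```

Call:
send_rows(
  moves=[
    {"slide":[-0.02,0,-0.013],"turn":0,"gripper":0.2},
    {"slide":[0.02,0,-0.08],"turn":0,"gripper":0.2},
    {"slide":[0.07,0,-0.155],"turn":0,"gripper":0.2},
    {"slide":[0.07,0,-0.155],"turn":0,"gripper":0.2},
    {"slide":[0.07,0,-0.155],"turn":0,"gripper":0.2},
  ],
)

```text
time_s: 15.8
tcp_pos: [0.5327, -0.2705, 0.1642]
eef_rot: [180.0, -0.1, 170.3]
contact_force: [0.0, 0.4, -4.2]
gripper_width: 0.0456
gripper_force: 50.0
```

```bash
cat >> h.py <<'E'
def gof(P):
    "move to grasp point P (mm, faceplate)"
    go(sg(np.array(P)/1e3),SA)
E
python3 -c "
from h import *
loc()
B2=Ro.from_euler('z',PS[2]).as_matrix()@B
for q in [[.5583,-.2763,.1481],[.5569,-.2743,.1471],[.5562,-.2744,.1467],[.5517,-.2737,.1452]]: print((np.array(q)+[0,0,.019]-[PS[0],PS[1],.09])@B2*1e3)
gof([-7.4,0.2,96]); gof([-7.4,.2,92])"
```

```text
fp grasp mm [21.6  0.4 96.4] F fp [-2.3  0.4 -3.6] yaw err -0.1 t 15.8
[35.29163747 -1.1370338  68.86199227]
[33.30894645  0.60232441 68.92173671]
[32.52571139  0.38731781 68.93948494]
[27.86903402  0.32929433 70.08053231]
slide [0.163, -0.001, 0.105] turn -0.001 to [0.5086, -0.2666, 0.1485]
slide [0.148, -0.001, 0.127] turn -0.001 to [0.5107, -0.2669, 0.1451]
```

```bash
python3 - <<'E'
from h import *
W=cap('wrist'); gg=cv2.cvtColor(W['img'],7); cv2.imwrite('pics/w8.png',W['img'][:,:,::-1])
P=np.array([[-2.5,-28,20],[-2.5,28,20],[-8,-28,20],[-8,28,20]])/1e3
print(proj(W,fp(PS,P)).round(1).tolist())
for r in range(200,246,3): print(r,' '.join('%d'%v for v in gg[r,256:300:2]),'|',' '.join('%d'%v for v in gg[r,346:392:2]))
E
```

```text
[[280.4, 244.0], [362.3, 243.9], [280.7, 236.0], [362.0, 236.0]]
200 227 227 227 227 227 227 227 227 230 231 230 230 231 230 231 231 230 231 230 230 231 230 | 203 169 161 161 160 161 161 161 162 155 154 153 153 154 155 154 155 155 155 155 155 155 155
203 232 228 228 228 228 228 228 228 231 232 232 232 232 232 232 232 232 232 232 232 232 232 | 155 163 163 163 163 163 163 163 163 163 162 155 155 155 157 156 156 156 156 156 156 156 156
206 233 232 230 230 230 229 229 229 230 233 233 233 233 233 233 233 233 233 233 233 233 233 | 157 162 164 165 165 164 164 166 164 165 164 164 156 156 157 157 157 156 157 156 156 156 157
209 233 233 231 229 230 229 229 229 229 229 232 233 233 233 233 233 233 233 233 233 233 233 | 155 155 161 163 163 163 164 163 163 163 163 163 158 154 154 155 155 155 154 155 155 155 155
212 233 233 232 229 229 229 228 229 229 229 228 231 233 232 233 232 232 233 232 232 232 232 | 153 152 152 161 161 160 160 160 160 160 161 160 160 152 152 152 152 152 151 152 152 152 153
215 232 232 232 229 228 228 228 228 228 228 228 228 232 232 232 232 232 232 232 232 231 231 | 151 151 151
[... 1131 characters left out ...]
9 108 131 157 157 157 157 157 157 158 158 158 149 149 149 150 150
236 229 229 229 229 229 229 149 135 117 84 142 140 143 139 86 125 158 158 158 158 157 158 | 150 150 150 150 90 105 149 147 150 142 104 107 92 92 106 158 159 159 152 150 150 151 150
239 115 115 114 115 109 88 25 26 26 30 71 81 80 82 80 71 81 85 84 85 85 86 | 79 78 79 65 60 77 75 75 76 77 73 25 25 25 25 69 110 115 115 114 115 115 115
242 115 115 114 115 73 24 22 34 40 43 43 43 43 43 43 42 42 43 43 44 44 40 | 43 43 42 41 41 41 39 40 42 41 41 40 37 31 25 29 90 115 115 115 115 115 115
245 115 115 115 96 40 25 35 44 50 52 51 50 50 50 48 50 49 50 49 51 35 36 | 33 47 47 46 46 46 46 46 47 48 47 46 44 41 30 25 60 109 115 115 115 114 114
```

Call:
send_rows(
  moves=[
    {"slide":[0.05,-0.003,0.03],"turn":0,"gripper":0.2},
    {"slide":[0.1,-0.003,0.065],"turn":0,"gripper":0.2},
    {"slide":[0.15,-0.003,0.1],"turn":0,"gripper":0.2},
    {"slide":[0.158,-0.003,0.112],"turn":0,"gripper":0.2},
    {"slide":[0.158,-0.003,0.112],"turn":0,"gripper":0.2},
  ],
)

```text
time_s: 16.27
tcp_pos: [0.5093, -0.267, 0.1468]
eef_rot: [180.0, -0.1, 170.3]
contact_force: [0.5, -0.2, -4.0]
gripper_width: 0.046
gripper_force: 50.0
```

Call:
send_rows(
  moves=[
    {"slide":[0,0,0],"turn":0,"gripper":0.2},
    {"slide":[0,0,0],"turn":0,"gripper":0.2},
    {"slide":[0,0,0],"turn":0,"gripper":0.2},
    {"slide":[0,0,0],"turn":0,"gripper":0.2},
    {"slide":[0,0,0],"turn":0,"gripper":0.2},
  ],
)

```text
time_s: 16.68
tcp_pos: [0.511, -0.2672, 0.1479]
eef_rot: [-180.0, 0.0, 170.4]
contact_force: [-0.5, 0.3, -4.3]
gripper_width: 0.0458
gripper_force: 50.0
```

```bash
python3 -c "
from h import *
loc()
gof([-7.4,0,92]); gof([-7.4,0,86]); gof([-7.4,0,80]); gof([-7.4,0,69])"
```

```text
fp grasp mm [-5.6 -0.1 94.2] F fp [-2.7  0.2 -3.4] yaw err -0.08 t 16.6833
slide [0.002, 0.0, 0.019] turn -0.001 to [0.5107, -0.2671, 0.1451]
slide [-0.019, 0.0, 0.053] turn -0.001 to [0.5138, -0.2676, 0.14]
slide [-0.04, 0.001, 0.087] turn -0.001 to [0.517, -0.2682, 0.1349]
slide [-0.079, 0.001, 0.149] turn -0.001 to [0.5227, -0.2691, 0.1256]
```

Call:
send_rows(
  moves=[
    {"slide":[0.002,0,0.019],"turn":0,"gripper":0.2},
    {"slide":[-0.008,0,0.036],"turn":0,"gripper":0.2},
    {"slide":[-0.019,0,0.053],"turn":0,"gripper":0.2},
    {"slide":[-0.019,0,0.053],"turn":0,"gripper":0.2},
    {"slide":[-0.019,0,0.053],"turn":0,"gripper":0.2},
  ],
)

```text
time_s: 17.1
tcp_pos: [0.5135, -0.2677, 0.1394]
eef_rot: [-180.0, -0.0, 170.4]
contact_force: [0.1, 0.6, -4.1]
gripper_width: 0.0458
gripper_force: 50.0
```

```bash
python3 -c "
from h import *
loc();print(get_state()['moment'])
gof([-7.4,0,80]); gof([-7.4,0,69])"
```

```text
fp grasp mm [-7.9 -0.1 85.7] F fp [-2.2  0.6 -3.4] yaw err -0.08 t 17.1
[ 0.01908074  0.09129415 -0.0312124 ]
slide [-0.023, 0.001, 0.03] turn -0.001 to [0.517, -0.2682, 0.1349]
slide [-0.062, 0.001, 0.092] turn -0.001 to [0.5227, -0.2691, 0.1256]
```

Call:
send_rows(
  moves=[
    {"slide":[-0.01,0,0.013],"turn":0,"gripper":0.2},
    {"slide":[-0.02,0,0.028],"turn":0,"gripper":0.2},
    {"slide":[-0.03,0,0.042],"turn":0,"gripper":0.2},
    {"slide":[-0.03,0,0.042],"turn":0,"gripper":0.2},
    {"slide":[-0.03,0,0.042],"turn":0,"gripper":0.2},
  ],
)

```text
time_s: 17.52
tcp_pos: [0.5179, -0.2684, 0.1333]
eef_rot: [-180.0, -0.0, 170.3]
contact_force: [-0.8, -0.3, -4.8]
gripper_width: 0.0463
gripper_force: 50.0
```

```bash
python3 -c "
from h import *
loc();print(get_state()['moment'])
gof([-7.4,0,73]); gof([-7.4,0,69])"
```

```text
fp grasp mm [-7.4 -0.1 78.1] F fp [-3.2 -0.4 -3.7] yaw err -0.08 t 17.5167
[-0.09865973  0.04960004  0.02447288]
slide [-0.018, 0.001, 0.029] turn -0.001 to [0.5206, -0.2688, 0.129]
slide [-0.032, 0.001, 0.051] turn -0.001 to [0.5227, -0.2691, 0.1256]
```

Call:
send_rows(
  moves=[
    {"slide":[-0.012,0,0.02],"turn":0,"gripper":0.2},
    {"slide":[-0.024,0,0.038],"turn":0,"gripper":0.2},
    {"slide":[-0.035,0,0.056],"turn":0,"gripper":0.2},
    {"slide":[-0.037,0,0.06],"turn":0,"gripper":0.2},
    {"slide":[-0.037,0,0.06],"turn":0,"gripper":0.2},
  ],
)

```text
time_s: 17.93
tcp_pos: [0.5232, -0.2693, 0.1257]
eef_rot: [-180.0, -0.0, 170.4]
contact_force: [-5.6, 3.3, 8.5]
gripper_width: 0.0457
gripper_force: 50.0
```

```bash
python3 -c "
from h import *
loc();print(get_state()['moment'])
gof([-7.4,0,68])"
```

```text
fp grasp mm [-6.9 -0.1 68.9] F fp [-0.6  2.3 10.5] yaw err -0.06 t 17.9333
[ 1.50253264  2.10135328 -0.08594535]
slide [-0.0, 0.001, 0.007] turn -0.001 to [0.5232, -0.2692, 0.1247]
```

Call:
send_rows(
  moves=[
    {"slide":[0,0,0],"turn":0,"gripper":0.2},
    {"slide":[-0.002,0,0.004],"turn":0,"gripper":0.2},
    {"slide":[-0.002,0,0.004],"turn":0,"gripper":0.2},
    {"slide":[0,0,0],"turn":0,"gripper":0.2},
    {"slide":[0,0,0],"turn":0,"gripper":0.2},
  ],
  newtons=8,
)

```text
time_s: 18.35
tcp_pos: [0.524, -0.2695, 0.1255]
eef_rot: [-180.0, 0.1, 170.4]
contact_force: [-2.0, 3.3, 6.3]
gripper_width: 0.0463
gripper_force: 8.0
```

Call:
send_rows(
  moves=[
    {"slide":[0,0,0],"turn":0,"gripper":0.72},
    {"slide":[0,0,0],"turn":0,"gripper":0.72},
    {"slide":[0,0,0],"turn":0,"gripper":0.72},
    {"slide":[0,0,0],"turn":0,"gripper":0.72},
    {"slide":[0,0,0],"turn":0,"gripper":0.72},
  ],
)

```text
time_s: 18.77
tcp_pos: [0.5235, -0.2695, 0.1244]
eef_rot: [-180.0, -0.0, 170.3]
contact_force: [0.7, -0.8, -0.1]
gripper_width: 0.0631
gripper_force: 0.0
```

Call:
send_rows(
  moves=[
    {"slide":[0,0,-0.1],"turn":0,"gripper":0.72},
    {"slide":[0,0,-0.3],"turn":0,"gripper":0.72},
    {"slide":[0,0,-0.5],"turn":0,"gripper":0.72},
    {"slide":[0,0,-0.65],"turn":0,"gripper":0.6},
    {"slide":[0,0,-0.65],"turn":0,"gripper":0.6},
  ],
)

```text
time_s: 19.18
tcp_pos: [0.5259, -0.2705, 0.2275]
eef_rot: [-179.9, 0.5, 170.4]
contact_force: [0.4, -1.6, 0.4]
gripper_width: 0.0553
gripper_force: 0.0
```

```bash
python3 -c "
from h import *
loc()
for n in ('top','scene','wrist'):
    cap(n,n+'9.png');print(n,[(np.round(d['location'],3).tolist(),round(d['p'],2)) for d in optics.look_for(n,'carving')])
print('expected centre of seated bust',fp(PS,[[0,0,.05]]))
gof([2,103,110]);gof([2,103,71])"
```

```text
fp grasp mm [ 49.5  -0.7 153.7] F fp [ 0.8 -1.5  0.1] yaw err -0.04 t 19.1833
top [([0.687, 0.214, 0.018], 0.8), ([0.41, -0.011, 0.017], 0.78)]
scene [([0.553, -0.274, 0.13], 0.8), ([0.705, 0.216, 0.031], 0.8)]
wrist [([0.537, -0.271, 0.139], 0.84), ([0.419, -0.015, 0.022], 0.77), ([0.564, -0.021, 0.07], 0.55)]
expected centre of seated bust [[ 0.53883292 -0.27186415  0.1324024 ]]
slide [0.094, 0.687, 0.37] turn -0.001 to [0.5263, -0.1653, 0.1653]
slide [-0.044, 0.687, 0.59] turn -0.001 to [0.5467, -0.1687, 0.1323]
```

Call:
send_rows(
  moves=[
    {"slide":[-0.01,0.17,0],"turn":0,"gripper":0.5},
    {"slide":[-0.02,0.36,0],"turn":0,"gripper":0.5},
    {"slide":[-0.03,0.55,0],"turn":0,"gripper":0.5},
    {"slide":[-0.038,0.687,0],"turn":0,"gripper":0.5},
    {"slide":[-0.038,0.687,0.1],"turn":0,"gripper":0.5},
  ],
)

```text
time_s: 19.9
tcp_pos: [0.5485, -0.1662, 0.2087]
eef_rot: [180.0, 0.2, 170.5]
contact_force: [1.2, -1.2, 0.5]
gripper_width: 0.0442
gripper_force: 0.0
```

Call:
send_rows(
  moves=[
    {"slide":[0,0,0],"turn":0,"gripper":0.5},
    {"slide":[0,0,0],"turn":0,"gripper":0.5},
    {"slide":[0,0,0.1],"turn":0,"gripper":0.5},
    {"slide":[0,0,0.2],"turn":0,"gripper":0.5},
    {"slide":[0,0,0.2],"turn":0,"gripper":0.5},
  ],
)

```text
time_s: 20.32
tcp_pos: [0.5447, -0.1692, 0.1746]
eef_rot: [-180.0, -0.3, 170.3]
contact_force: [-1.2, 0.0, 0.6]
gripper_width: 0.0437
gripper_force: 0.0
```

```bash
python3 -c "
from h import *
loc()
gof([4,103.7,73])"
```

```text
fp grasp mm [ 22.8 102.2 107.9] F fp [-0.7 -0.2  1.1] yaw err -0.16 t 20.3167
slide [-0.017, 0.01, 0.264] turn -0.002 to [0.5474, -0.1681, 0.135]
```

Call:
send_rows(
  moves=[
    {"slide":[-0.012,0.01,0.12],"turn":0,"gripper":0.5},
    {"slide":[-0.012,0.01,0.26],"turn":0,"gripper":0.5},
    {"slide":[-0.012,0.01,0.26],"turn":0,"gripper":0.1},
    {"slide":[-0.012,0.01,0.26],"turn":0,"gripper":0.1},
    {"slide":[-0.012,0.01,0.26],"turn":0,"gripper":0.1},
  ],
  newtons=15,
)

```text
time_s: 20.73
tcp_pos: [0.5491, -0.1681, 0.1395]
eef_rot: [-180.0, 0.1, 170.3]
contact_force: [-0.6, 0.1, 0.6]
gripper_width: 0.0292
gripper_force: 0.0
```

Call:
send_rows(
  moves=[
    {"slide":[0,0,0],"turn":0,"gripper":0.1},
    {"slide":[0,0,0],"turn":0,"gripper":0.1},
    {"slide":[0,-0.03,0],"turn":0,"gripper":0.1},
    {"slide":[0,-0.08,0],"turn":0,"gripper":0.1},
    {"slide":[0,-0.13,0],"turn":0,"gripper":0.1},
  ],
)

```text
time_s: 21.15
tcp_pos: [0.5459, -0.1868, 0.1395]
eef_rot: [180.0, 0.1, 170.4]
contact_force: [-0.7, 3.0, 6.5]
gripper_width: 0.0171
gripper_force: 15.0
```

```bash
python3 -c "
from h import *
loc()"
```

```text
fp grasp mm [ 7.7 85.1 76. ] F fp [2.4 2.9 6.1] yaw err -0.03 t 21.15
```

Call:
send_rows(
  moves=[
    {"slide":[0,-0.04,0],"turn":0,"gripper":0.1},
    {"slide":[0,-0.09,0],"turn":0,"gripper":0.1},
    {"slide":[0,-0.12,0],"turn":0,"gripper":0.1},
    {"slide":[0,-0.135,0],"turn":0,"gripper":0.1},
    {"slide":[0,-0.135,0],"turn":0,"gripper":0.1},
  ],
)

```text
time_s: 21.57
tcp_pos: [0.5422, -0.2075, 0.1395]
eef_rot: [-180.0, 0.1, 170.3]
contact_force: [-1.0, 0.2, 5.1]
gripper_width: 0.0174
gripper_force: 15.0
```

```bash
python3 -c "
from h import *
loc()"
```

```text
fp grasp mm [ 7.6 64.  76.1] F fp [1.9 0.  4.9] yaw err -0.08 t 21.5667
```

Reading 64.0 means the jaw is about 0.040 in. I push a little more to confirm the stop, then release.

Call:
send_rows(
  moves=[
    {"slide":[0,-0.01,0],"turn":0,"gripper":0.1},
    {"slide":[0,-0.015,0],"turn":0,"gripper":0.1},
    {"slide":[0,-0.015,0],"turn":0,"gripper":0.1},
    {"slide":[0,-0.015,0],"turn":0,"gripper":0.1},
    {"slide":[0,-0.015,0],"turn":0,"gripper":0.1},
  ],
)

```text
time_s: 21.98
tcp_pos: [0.5421, -0.2082, 0.1395]
eef_rot: [179.9, 0.1, 170.4]
contact_force: [-1.0, 7.5, 6.9]
gripper_width: 0.0176
gripper_force: 15.0
```

```bash
python3 -c "
from h import *
loc()"
```

```text
fp grasp mm [ 7.6 63.4 76.1] F fp [1.8 7.3 7. ] yaw err -0.06 t 21.9833
```

Call:
send_rows(
  moves=[
    {"slide":[0,0.01,0],"turn":0,"gripper":0.28},
    {"slide":[0,0.012,0],"turn":0,"gripper":0.28},
    {"slide":[0,0.012,0],"turn":0,"gripper":0.28},
    {"slide":[0,0.012,0],"turn":0,"gripper":0.28},
    {"slide":[0,0.012,0],"turn":0,"gripper":0.28},
  ],
)

```text
time_s: 22.4
tcp_pos: [0.5415, -0.2074, 0.1379]
eef_rot: [-180.0, -0.0, 170.3]
contact_force: [0.5, -0.1, 0.8]
gripper_width: 0.0244
gripper_force: 0.0
```

Call:
send_rows(
  moves=[
    {"slide":[0,0,-0.06],"turn":0,"gripper":0.28},
    {"slide":[0,0,-0.16],"turn":0,"gripper":0.28},
    {"slide":[0,0,-0.36],"turn":0,"gripper":0.28},
    {"slide":[0,0,-0.6],"turn":0,"gripper":0.28},
    {"slide":[0,0,-0.8],"turn":0,"gripper":0.28},
  ],
)

```text
time_s: 22.82
tcp_pos: [0.5416, -0.2075, 0.2608]
eef_rot: [-180.0, 0.0, 170.4]
contact_force: [1.5, -0.5, 0.2]
gripper_width: 0.0247
gripper_force: 0.0
```

```bash
python3 -c "
from h import *
loc()
for n in ('scene','wrist'):
    c=cap(n)
    for o in ('carving','jaw_knob'): print(n,o,[(np.round(d['location'],3).tolist(),round(d['p'],2)) for d in optics.look_for(n,o)])
print('expected knob',fp(PS,[[0,.064,.08],[0,.104,.08]]))"
```

```text
fp grasp mm [ 71.4  63.9 179.2] F fp [ 1.4 -0.3 -0.7] yaw err -0.07 t 22.8167
scene carving [([0.708, 0.217, 0.03], 0.93), ([0.552, -0.273, 0.128], 0.65), ([0.416, -0.015, 0.03], 0.65)]
scene jaw_knob [([0.573, -0.216, 0.127], 0.7)]
wrist carving [([0.42, -0.015, 0.022], 0.92), ([0.537, -0.265, 0.149], 0.84), ([0.676, 0.178, 0.007], 0.52), ([0.552, -0.219, 0.131], 0.2)]
wrist jaw_knob [([0.551, -0.214, 0.125], 0.78)]
expected knob [[ 0.53379884 -0.20611165  0.15784385]
 [ 0.5404502  -0.16666853  0.15784385]]
```

The jaw is at its stop (7 N at reading 63.4), the bust sits where expected, and the arm is clear and still. Handing in.

```bash
python3 -c "
from h import *
print(order.close_job())"
```

```text
the job is handed in; nothing more can be done
None
```

I seated the bust on both dowels, slid the jaw in to its end stop and handed the job in at about 23 s. No verdict came back; the seating and the jaw were checked by tool position, contact force and the trained networks, not by a final picture.

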